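# Open the stuck screw cap of a square lab bottle

## Robot

A 7-joint arm with a two-finger parallel gripper is mounted at the origin on the work surface. World frame = base frame: x ahead of the robot, y to its left, z up, the work surface at z = 0. Lengths are in m, angles in rad, forces in N, time in s.
With the tool pointing down it reaches from about 0.375 to 0.925 m from the base axis. Payload 3.1 kg.
Tool frame: the origin (TCP) lies at the very end of the fingers, on their centre line; the grasp point (between the pads) lies 19 mm behind it; z points along the fingers, y is the direction in which the jaws open and shut (so a half turn about z gives the same grasp; the last joint's range is limited). The gripper opens to 85 mm and grips with 20 to 120 N. Pads are 22 mm wide; open, the fingers measure 114 mm over their backs; the gripper's body (76 mm by 85 mm) begins 54 mm behind the grasp point. The pads swing forward as they close: fully open they stand 13 mm farther back than shut.
Start: joints at [-1.257, 0.383, 0.044, 1.598, -0.018, 1.161, -0.05], TCP at [0.26, 0.596, 0.231] pointing down, gripper open.
Joint ranges: [-2.61, 2.61], [-0.41, 2.15], [-1.48, 1.57], [0, 2.5], [-1.57, 4.71], [0.05, 1.97], [-2.85, 2.85]. Speed limits (rad/s): [2.79, 2.79, 3.14, 3.14, 3.14, 3.14, 3.14].

## Interface

Orientations are given as a rotation vector (axis times angle).
In Python, from station import ctrl gives the robot as it stands.
- The arm moves only by the tool carry_out, never from a script. Its argument "plan" is a list of rows, each an object with "dp": the shift along the tool's x, y, z in mm, a list of three; "rotation": the turn, a rotation vector about the tool's x, y, z in degrees, a list of three; "fingers": the gripper's target within -1 to 1 (shut at 1, half-way at 0, fully open at -1). A call has exactly 5 rows; each row shifts and turns the commanded pose from where the row before left it, along the tool's axes as they then stand; what a row does not reach is not made up. A row lasts 1/12 s, in which the tool goes at most 41.7 mm and 7.16 degrees, less where a joint would pass 70% of its speed; a pose out of reach is approached as far as the arm can. A call is refused whole if a number of a shift passes 41.7 or a number of a turn 7.16, either way. A call with a gripper value outside its range is refused whole. The fingers move at their own pace and stop on an object; "force" is the grip in N (left out, the last holds). Time passes only in rows, so rows that do not move let the fingers close, or fill a call up. It gives the time, the measured TCP pose, the force and the opening at its end, in the units of the state.
- ctrl.read_state(): the state, without advancing time (a new reading comes with each control period).
- ctrl.capture(name): name is "scene" or "top" or "wrist"; returns a dict with "frame" (384x512x3 uint8, red, green, blue), "camera_matrix" (3x3 intrinsics, pixels), "camera_from_world" (4x4, takes a point from world to camera coordinates). Camera axes: x right, y down, z forward; pixel columns grow to the right and rows downward; lengths in m; the calibration is good to about 2 mm. A picture is of the moment at which its call begins. There is no depth.
- ctrl.close_job(): hands the job in, once; it reports no verdict.
Trained networks look in the newest picture that a camera, given by its name, has taken for a name from the list of things; names that differ only in an ending like _2 or _b are one class to them, and where a whole thing is asked for, a point or a joint stands for the part that bears it (a point fixed in the world has none). Each returns a list of dicts, best first, with "conf" (0 to 1); they miss things now and then, are a little off and sometimes report something else, mostly with a low value. They report only what shows in the picture. A call takes as long as a camera call. They do not tell look-alikes from the thing itself.
- ctrl.spot_in(camera, label): "location" ([column, row] in pixels, amid what is visible of it).
The state is a dict: "clock": time; "joints": joint angles; "dq": joint speeds; "tau": joint torques, N m; "tcp_pos": TCP position; "ee_rot": TCP orientation; "ft_force": force on the tool from outside, world axes, zero at the start; "moment": the same for the moment, N m; "finger_gap": finger opening in m.
Only numpy, scipy, OpenCV 4.12 (cv2) and the standard library are available. Lean on these libraries where they do the work, as an engineer would, in place of code of your own. Each camera call takes 0.05 s, during which the arm holds its last target. There are 200 camera calls.

## Task

The steel screw cap of the square bottle in the bench holder is stuck: give it a short hard twist anticlockwise to break it loose, then spin it off and set it flat, open side down, in the steel tray. Let the hand rise with the cap as it climbs its thread: the bottle must stay seated and upright in its holder, neither leaned on hard nor pulled up. Leave the small brown bottle, the tip box and the meter alone.

Things in the scene. Friction and masses are not known exactly. Their poses are not given: they have to be found in the camera images.
- cap: Ribbed steel screw cap on the square bottle, 58 mm across, 24 mm high, 0.15 kg, hollow below with four lugs inside. Origin: centre of its underside, z up its axis; screwed on, the underside is 88 mm above the bottle's underside, 96 mm above the bench. Anticlockwise from above takes it off: the first 20 degrees need about 1 N m (lugs held behind humps by a squeezed rubber ring), then it turns freely.
- cap_top (a point): Centre of the cap's flat top, 24 mm above its underside. Unscrewing, the cap is off after about a third of a turn (115 to 125 degrees, plus up to 5 that the bottle turns in its holder) and the coarse thread makes it climb steadily: a hand that does not rise with it presses the bottle down; a pull before it is off lifts the bottle.
- bottle: White square plastic bottle, 64 by 64 mm, shoulders from 70 to 86 mm height, round neck (44 mm, 52 over the thread) up to 105 mm, rubber ring on the mouth. Loose, 0.37 to 0.56 kg, it stands in the square well of the holder, 1.5 mm play each side, which keeps it from turning. Origin: centre of its underside; x, y along its sides, z up.
- holder: Aluminium bench holder screwed to the bench, fixed: a foot plate 125 by 83 mm, 6 mm thick, with a square box 83 mm wide and 45 mm high on it, its well 67 by 67 mm. Origin: centre of its underside on the bench; x along the foot plate. The seated bottle's underside is 8 mm above the bench.
- pad: Rubber pad, 66 by 66 mm, 2 mm thick, on the floor of the holder's well, on which the bottle stands. Origin: centre of its underside, 6 mm above the bench.
- tray: Shallow square steel tray for the cap, 150 by 150 mm outside, 144 mm inside, rim 12 mm high, floor 3 mm above the bench; it does not move. Origin: centre of its underside; x and y along its sides.
- flask: Bystander: small round brown glass bottle with a black cap, 48 mm across, 95 mm high, standing loose. Origin: centre of its underside.
- tipbox: Bystander: box of pipette tips, blue base, yellow top, 120 by 85 mm, 55 mm high, loose. Origin: centre of its underside.
- meter: Bystander: dark hand-held light meter lying loose on its back, 150 by 62 mm, 30 mm high. Origin: centre of its underside.
Things that resemble listed ones, but are neither listed nor needed, are in the scene too. Of the things that look like the cap, the largest one is meant.

How it is judged:
By the outcome, as a careful person would: the job done as asked, in the order asked, and still so for the second after the job is handed in, with the robot touching nothing.
It also fails if it takes over 61 s, if anything falls off the work surface, if the arm or the gripper's body presses on something with over 40 N, if the wrist force passes 120 N, or if a joint passes its speed limit or range.

## Working session

There is one attempt and no reset: what is moved stays moved. The work goes in short steps, Python scripts to look and compute and a tool call to move; the robot and the scene stay as the last step left them, time stands still between calls to the robot, and variables do not carry over. Pictures are saved under pics/ and viewed, about 8 in all and at most 12, crops included, and the job is handed in when it is done.

Besides the shell and the picture viewer there is one more tool, called after "Emit:" by a JSON object that holds its "op" and its "data", one argument or row to a line. carry_out: Moves the arm, as the interface text tells. Its arguments: {"type":"object","properties":{"plan":{"type":"array"},"force":{"type":"number"}},"required":["plan"]}

```bash
mkdir -p pics; ls
cat > h.py <<'E'
import numpy as np,cv2
from scipy.spatial.transform import Rotation as R
from station import ctrl
def cap(n,f=None):
    d=ctrl.capture(n)
    if f: cv2.imwrite('pics/'+f,cv2.cvtColor(d['frame'],cv2.COLOR_RGB2BGR))
    return d
def ray(d,px,z):
    K=np.array(d['camera_matrix']);T=np.array(d['camera_from_world'])
    r=T[:3,:3].T@np.linalg.solve(K,[px[0],px[1],1]);c=-T[:3,:3].T@T[:3,3]
    return c+r*(z-c[2])/r[2]
def proj(d,p):
    K=np.array(d['camera_matrix']);T=np.array(d['camera_from_world'])
    q=K@(T[:3,:3]@np.array(p)+T[:3,3]);return q[:2]/q[2]
E
python3 - <<'E'
from h import *
np.set_printoptions(precision=3,suppress=True)
ds={n:cap(n,n+'0.png') for n in('top','scene')}
import cv2
a=[cv2.imread(f'pics/{n}0.png') for n in('top','scene')]
Z=dict(cap=.12,bottle=.08,holder=.03,tray=.003,flask=.09,tipbox=.05,meter=.03)
for n in ds:
  print(n,-ds[n]['camera_from_world'][:3,:3].T@ds[n]['camera_from_world'][:3,3])
  for l in Z:
    for s in ctrl.spot_in(n,l)[:3]: print(n,l,np.round(s['location']),round(s['conf'],2),ray(ds[n],s['location'],Z[l]))
s=ctrl.read_state();print(s)
E
```

```text
pics
top [0.457 0.004 1.159]
top cap [329. 221.] 0.79 [ 0.481 -0.176  0.12 ]
top cap [300. 264.] 0.59 [ 0.372 -0.102  0.12 ]
top cap [279. 213.] 0.56 [ 0.502 -0.051  0.12 ]
top bottle [314. 222.] 0.64 [ 0.479 -0.145  0.08 ]
top holder [311. 221.] 0.56 [ 0.483 -0.143  0.03 ]
top tray [203. 200.] 0.95 [0.546 0.159 0.003]
top flask [125. 201.] 0.89 [0.537 0.351 0.09 ]
top tipbox [389. 219.] 0.96 [ 0.486 -0.353  0.05 ]
top meter [277. 129.] 0.57 [ 0.743 -0.053  0.03 ]
scene [ 1.137 -0.509  0.776]
scene cap [187. 208.] 0.78 [ 0.508 -0.189  0.12 ]
scene cap [231. 216.] 0.75 [ 0.597 -0.129  0.12 ]
scene bottle [191. 223.] 0.72 [ 0.52  -0.193  0.08 ]
scene holder [196. 238.] 0.68 [ 0.526 -0.189  0.03 ]
scene tray [303. 189.] 0.61 [0.554 0.16  0.003]
scene flask [348. 148.] 0.81 [0.584 0.306 0.09 ]
scene tipbox [126. 273.] 0.83 [ 0.525 -0.374  0.05 ]
scene meter [295. 271.] 0.86 [ 0.76 -0.08  0.03]
{'clock': 0.8, 'joints': array([-1.257,  0.383,  0.044,  1.598, -0.018,  1.161, -0.05 ]), 'dq': array([ 0.001,  0.   , -0.001, -0.   ,  0.   ,  0.002,  0.001]), 'tau': array([ -0.   , -43.338,   1.023, -24.99 ,   0.01 ,   0.002,   0.   ]), 'tcp_pos': array([0.26 , 0.596, 0.231]), 'ee_rot': array([-0.642, -3.075, -0.   ]), 'ft_force': array([-0.762,  0.002,  0.009]), 'moment': array([0.001, 0.014, 0.031]), 'finger_gap': 0.08544684367826198}
```

View pics/top0.png

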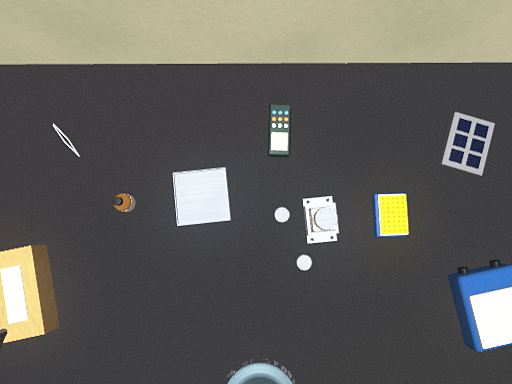

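View pics/scene0.png

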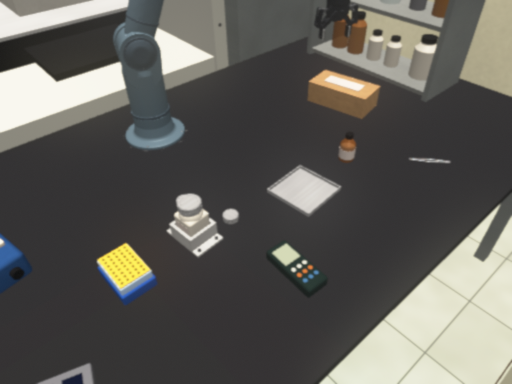

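Top view: the holder with the bottle and its cap is at about (325,218). Two smaller loose discs lie at (282,215) and (304,263), the tray is at (202,196), the flask at (124,202), the meter at (280,130) and the tip box at (391,215). The cap meant is the one on the bottle at (325,218): it is the largest, and it is screwed on. I'll confirm that in a crop.

Run:
```python
from h import *
np.set_printoptions(precision=4,suppress=True)
d=cap('top');s=cap('scene')
a=cv2.resize(d['frame'][170:280,255:365],None,fx=5,fy=5,interpolation=cv2.INTER_CUBIC)
b=cv2.resize(s['frame'][180:260,160:210],None,fx=5,fy=5,interpolation=cv2.INTER_CUBIC)
m=np.zeros((550,800,3),np.uint8);m[:,:550]=a;m[:400,550:]=b
cv2.imwrite('pics/crop1.png',cv2.cvtColor(m,cv2.COLOR_RGB2BGR))
print(d['camera_matrix'],d['camera_from_world'],s['camera_matrix'][0,0])
```

```text
[[408.35     0.     261.6335]
 [  0.     408.35   189.1282]
 [  0.       0.       1.    ]] [[-0.0087 -0.9999  0.0096 -0.0029]
 [-0.9948  0.0077 -0.1015  0.5722]
 [ 0.1014 -0.0105 -0.9948  1.107 ]
 [ 0.      0.      0.      1.    ]] 405.89159277979064
```

View pics/crop1.png

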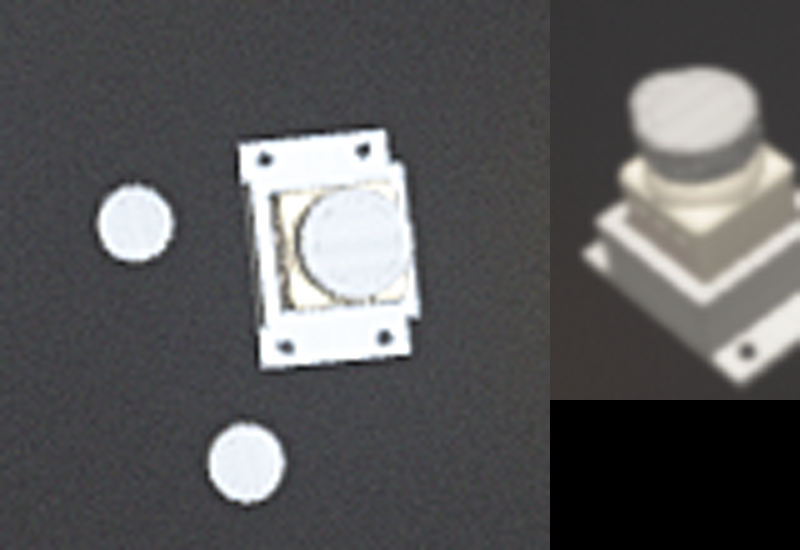

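The crop confirms it. The bottle's cap, at about (326,218), is clearly the biggest disc (about 23 px across against 15 px) and sits on the neck of the square bottle in the holder. Next I'll triangulate it and plan the transit.

```bash
cat >> h.py <<'E'
def plan(pts,yaw=0,n=None,dz=35):
    """pts: world waypoints (m); turn per row yaw deg about tool z; print rows"""
    s=ctrl.read_state();p=s['tcp_pos'].copy();Rm=R.from_rotvec(s['ee_rot']).as_matrix();rows=[]
    for q in pts:
        v=np.array(q)-p;k=int(np.ceil(np.linalg.norm(v)*1000/dz))
        for i in range(k):
            rows.append(list(map(float,np.round(Rm.T@(v/k*1000),0 if dz>10 else 1))));p=p+Rm@np.array(rows[-1])/1000
            Rm=Rm@R.from_rotvec([0,0,np.radians(yaw)]).as_matrix()
    for r in rows: print(r)
    print(len(rows),p)
def st():
    s=ctrl.read_state();Rm=R.from_rotvec(s['ee_rot']).as_matrix()
    print('t%.2f'%s['clock'],'p',np.round(s['tcp_pos'],4),'j',np.round(s['joints'],2),'tz',np.round(Rm[:,2],3),'yawy',round(np.degrees(np.arctan2(Rm[1,1],Rm[0,1])),1),'F',np.round(s['ft_force'],1),'M',np.round(s['moment'],2),'gap',round(s['finger_gap'],4))
E
python3 - <<'E'
from h import *
np.set_printoptions(precision=4,suppress=True)
d=cap('top');s=cap('scene')
print(ray(d,(325.7,218.1),.12),ray(s,(188.3,201.5),.12))
# tray corners in top
for c in [(172,173),(226,168),(231,219),(177,225)]: print(ray(d,c,.012))
st();plan([(.55,.15,.26),(.49,-.168,.26)],7)
E
```

```text
[ 0.4875 -0.1689  0.12  ] [ 0.4923 -0.1758  0.12  ]
[0.6217 0.2455 0.012 ]
[0.6349 0.0928 0.012 ]
[0.4904 0.0788 0.012 ]
[0.475  0.2296 0.012 ]
t1.00 p [0.2602 0.5957 0.2313] j [-1.26  0.38  0.04  1.6  -0.02  1.16 -0.05] tz [-0. -0. -1.] yawy 66.4 F [ 0.5 -0.2  0.1] M [-0.01 -0.01  0.01] gap 0.0852
[-28.0, -18.0, -2.0]
[-30.0, -15.0, -2.0]
[-31.0, -11.0, -2.0]
[-32.0, -7.0, -2.0]
[-33.0, -3.0, -2.0]
[-33.0, 1.0, -2.0]
[-33.0, 5.0, -2.0]
[-32.0, 9.0, -2.0]
[-31.0, 13.0, -2.0]
[-29.0, 16.0, -2.0]
[-27.0, 20.0, -2.0]
[-24.0, 23.0, -2.0]
[-21.0, 26.0, -2.0]
[-18.0, 28.0, -2.0]
[-14.0, 30.0, -2.0]
[-10.0, 32.0, -2.0]
[-27.0, 18.0, 0.0]
[-24.0, 22.0, 0.0]
[-21.0, 24.0, 0.0]
[-18.0, 27.0, 0.0]
[-15.0, 29.0, 0.0]
[-11.0, 30.0, 0.0]
[-7.0, 32.0, 0.0]
[-4.0, 32.0, 0.0]
[0.0, 32.0, 0.0]
[4.0, 32.0, 0.0]
26 [ 0.4897 -0.1672  0.2633]
```

Emit:
{"op": "carry_out", "data": {
  "plan": [
    {"dp": [-28,-18,-2],"rotation": [0,0,7],"fingers": -1},
    {"dp": [-30,-15,-2],"rotation": [0,0,7],"fingers": -1},
    {"dp": [-31,-11,-2],"rotation": [0,0,7],"fingers": -1},
    {"dp": [-32,-7,-2],"rotation": [0,0,7],"fingers": -1},
    {"dp": [-33,-3,-2],"rotation": [0,0,7],"fingers": -1}
  ]
}}

```text
clock: 1.42
tcp_pos: [0.3513, 0.4558, 0.2415]
ee_rot: [-1.545, -2.735, -0.001]
ft_force: [0.5, -0.4, -0.1]
finger_gap: 0.0855
```

Emit:
{"op": "carry_out", "data": {
  "plan": [
    {"dp": [-33,1,-2],"rotation": [0,0,7],"fingers": -1},
    {"dp": [-33,5,-2],"rotation": [0,0,7],"fingers": -1},
    {"dp": [-32,9,-2],"rotation": [0,0,7],"fingers": -1},
    {"dp": [-31,13,-2],"rotation": [0,0,7],"fingers": -1},
    {"dp": [-29,16,-2],"rotation": [0,0,7],"fingers": -1}
  ]
}}

```text
clock: 1.83
tcp_pos: [0.442, 0.3159, 0.2517]
ee_rot: [-2.296, -2.144, -0.001]
ft_force: [0.7, 0.6, 0.5]
finger_gap: 0.0853
```

Emit:
{"op": "carry_out", "data": {
  "plan": [
    {"dp": [-27,20,-2],"rotation": [0,0,7],"fingers": -1},
    {"dp": [-24,23,-2],"rotation": [0,0,7],"fingers": -1},
    {"dp": [-21,26,-2],"rotation": [0,0,7],"fingers": -1},
    {"dp": [-18,28,-2],"rotation": [0,0,7],"fingers": -1},
    {"dp": [-14,30,-2],"rotation": [0,0,7],"fingers": -1}
  ]
}}

```text
clock: 2.25
tcp_pos: [0.5329, 0.1764, 0.2617]
ee_rot: [-2.834, -1.354, -0.001]
ft_force: [0.8, 1.0, 0.1]
finger_gap: 0.0855
```

Run:
```python
from h import *
st();plan([(.49,-.168,.26)],5)
```

```text
t2.25 p [0.5329 0.1764 0.2617] j [-0.87  0.2   0.55  1.8  -0.11  1.17 -0.97] tz [ 0.001  0.001 -1.   ] yawy -38.9 F [0.8 1.  0.1] M [ 0.02  0.04 -0.  ] gap 0.0855
[-29.0, 18.0, 0.0]
[-28.0, 21.0, 0.0]
[-26.0, 23.0, 0.0]
[-24.0, 25.0, 0.0]
[-21.0, 27.0, 0.0]
[-19.0, 29.0, 0.0]
[-16.0, 31.0, 0.0]
[-14.0, 32.0, 0.0]
[-11.0, 33.0, 0.0]
[-8.0, 34.0, 0.0]
10 [ 0.48964553 -0.16782135  0.26147912]
```

Emit:
{"op": "carry_out", "data": {
  "plan": [
    {"dp": [-29,18,0],"rotation": [0,0,5],"fingers": -1},
    {"dp": [-28,21,0],"rotation": [0,0,5],"fingers": -1},
    {"dp": [-26,23,0],"rotation": [0,0,5],"fingers": -1},
    {"dp": [-24,25,0],"rotation": [0,0,5],"fingers": -1},
    {"dp": [-21,27,0],"rotation": [0,0,5],"fingers": -1}
  ]
}}

```text
clock: 2.67
tcp_pos: [0.5111, 0.0046, 0.2615]
ee_rot: [-3.06, -0.711, -0.001]
ft_force: [-0.2, 0.0, -0.1]
finger_gap: 0.0854
```

Emit:
{"op": "carry_out", "data": {
  "plan": [
    {"dp": [-19,29,0],"rotation": [0,0,5],"fingers": -1},
    {"dp": [-16,31,0],"rotation": [0,0,5],"fingers": -1},
    {"dp": [-14,32,0],"rotation": [0,0,5],"fingers": -1},
    {"dp": [-11,33,0],"rotation": [0,0,5],"fingers": -1},
    {"dp": [-8,34,0],"rotation": [0,0,5],"fingers": -1}
  ]
}}

```text
clock: 3.08
tcp_pos: [0.4906, -0.1681, 0.2617]
ee_rot: [-3.141, -0.032, -0.002]
ft_force: [0.2, 0.1, 0.3]
finger_gap: 0.0855
```

Run:
```python
from h import *
np.set_printoptions(precision=4,suppress=True)
d=cap('wrist','wrist1.png');st()
print(ctrl.spot_in('wrist','cap_top'),ctrl.spot_in('wrist','cap'))
print(proj(d,(.4875,-.169,.12)),proj(d,(.4923,-.1758,.12)),'camera',-d['camera_from_world'][:3,:3].T@d['camera_from_world'][:3,3])
```

```text
t3.13 p [ 0.4884 -0.1776  0.2623] j [-0.55  0.13  0.89  1.91 -0.1   1.15 -1.19] tz [ 0.002 -0.006 -1.   ] yawy -89.6 F [-1.8 -4.1  0.6] M [-0.37  0.08 -0.01] gap 0.0853
[{'location': [261.8, 173.3], 'conf': 0.73}, {'location': [173.6, 140.7], 'conf': 0.61}, {'location': [221.8, 236.8], 'conf': 0.6}] [{'location': [257.8, 174.6], 'conf': 0.96}, {'location': [222.3, 235.9], 'conf': 0.93}, {'location': [173.2, 138.2], 'conf': 0.74}]
[253.5131 176.3247] [260.9023 171.5372] camera [ 0.5711 -0.1679  0.4046]
```

View pics/wrist1.png

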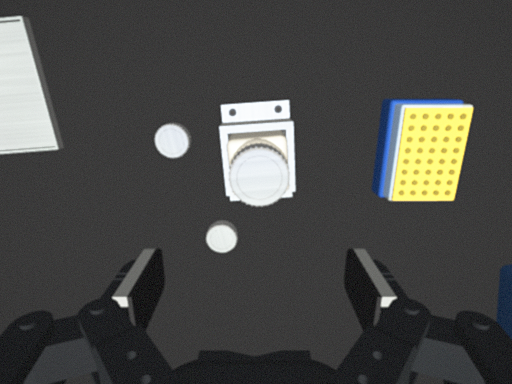

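The wrist view shows the bottle's cap at about (260,175), inside the holder box, and the two smaller decoys at (172,140) and (222,237). The arm was still settling in that frame, so I'll measure it again.

Run:
```python
from h import *
np.set_printoptions(precision=4,suppress=True)
for i in range(8): d=cap('wrist')
st()
print([x['location'] for x in ctrl.spot_in('wrist','cap_top')])
c=proj(d,(.49,-.172,.12));x0,y0=np.int32(c)-60
im=d['frame'][y0:y0+120,x0:x0+120]
g=cv2.resize(cv2.cvtColor(im,cv2.COLOR_RGB2GRAY),None,fx=4,fy=4,interpolation=cv2.INTER_CUBIC)
h=cv2.HoughCircles(cv2.GaussianBlur(g,(0,0),3),cv2.HOUGH_GRADIENT,1.5,30,param1=80,param2=30,minRadius=90,maxRadius=140)
o=cv2.cvtColor(g,cv2.COLOR_GRAY2BGR)
for x,y,r in h[0][:3]:
    px=np.array([x,y])/4+[x0-.4,y0-.4];print(px,r/4,ray(d,px,.12));cv2.circle(o,(int(x),int(y)),int(r),(0,0,255),1)
cv2.imwrite('pics/hough1.png',o)
p=ray(d,(0,0),.12);print('expect r',abs(proj(d,(.49,-.172+.029,.12))-c))
```

```text
t3.63 p [ 0.4914 -0.1652  0.2611] j [-0.56  0.12  0.87  1.91 -0.1   1.15 -1.19] tz [-0.  0. -1.] yawy -88.4 F [ 0.3 -0.5 -0.2] M [ 0.03 -0.    0.01] gap 0.0854
[[175.7, 139.7], [222.5, 234.7]]
[262.0375 175.2875] 31.2375 [ 0.4895 -0.1738  0.12  ]
[262.4125 167.7875] 23.925 [ 0.4968 -0.1739  0.12  ]
[264.6625 183.5375] 22.725 [ 0.4815 -0.1766  0.12  ]
expect r [31.0323  0.8497]
```

View pics/hough1.png

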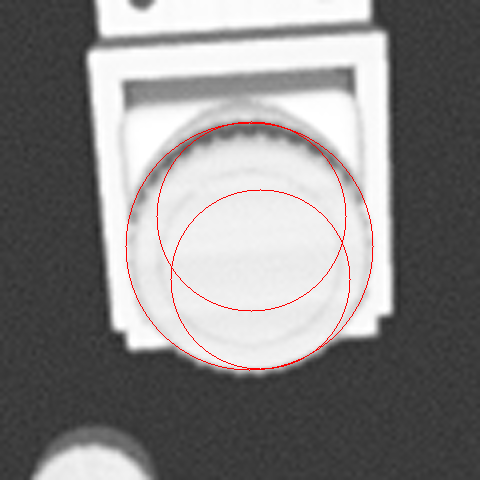

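The fitted circle has the expected radius (31 px). Taken with the top-view estimate, the cap is at about (0.490, -0.173). Now I'll descend.

Emit:
{"op": "carry_out", "data": {
  "plan": [
    {"dp": [-1,4,20],"rotation": [0,0,0],"fingers": -1},
    {"dp": [0,4,35],"rotation": [0,0,0],"fingers": -1},
    {"dp": [0,0,30],"rotation": [0,0,0],"fingers": -1},
    {"dp": [0,0,20],"rotation": [0,0,0],"fingers": -1},
    {"dp": [0,0,10],"rotation": [0,0,0],"fingers": -1}
  ]
}}

```text
clock: 4.1
tcp_pos: [0.4881, -0.1735, 0.1432]
ee_rot: [-3.141, -0.04, 0.009]
ft_force: [-0.2, -0.3, -0.6]
finger_gap: 0.0853
```

Run:
```python
from h import *
np.set_printoptions(precision=4,suppress=True)
for i in range(5): d=cap('wrist','wrist2.png')
st()
c=proj(d,(.49,-.173,.12));print(c)
print(abs(proj(d,(.49,-.173+.029,.12))-c),'camera',-d['camera_from_world'][:3,:3].T@d['camera_from_world'][:3,3])
```

```text
t4.35 p [ 0.4916 -0.175   0.1478] j [-0.45  0.31  0.83  2.01 -0.29  0.93 -1.02] tz [ 0.003 -0.001 -1.   ] yawy -88.6 F [-0.6 -0.3 -0.1] M [ 0.01 -0.03  0.04] gap 0.0855
[248.4143 227.4995]
[49.0099  1.1179] camera [ 0.5716 -0.1741  0.2901]
```

View pics/wrist2.png

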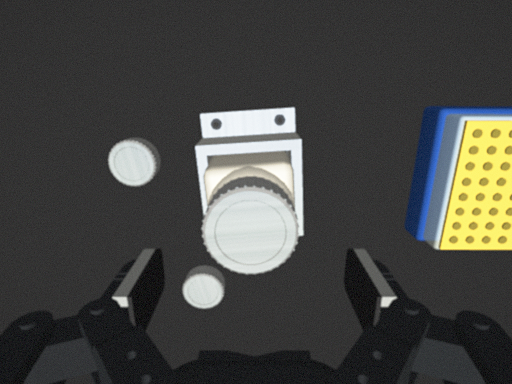

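The cap is centred at about (250,228), within 1 mm of the prediction and midway between the pads at columns 160 and 347. I'll go down to grasp height.

Emit:
{"op": "carry_out", "data": {
  "plan": [
    {"dp": [-1,0,15],"rotation": [0,0,0],"fingers": -1},
    {"dp": [0,0,20],"rotation": [0,0,0],"fingers": -1},
    {"dp": [0,0,13],"rotation": [0,0,0],"fingers": -1},
    {"dp": [0,0,6],"rotation": [0,0,0],"fingers": -1},
    {"dp": [0,0,0],"rotation": [0,0,0],"fingers": -1}
  ]
}}

```text
clock: 4.77
tcp_pos: [0.4887, -0.1744, 0.0917]
ee_rot: [-3.141, -0.039, 0.002]
ft_force: [0.2, -0.0, 0.1]
finger_gap: 0.0852
```

Emit:
{"op": "carry_out", "data": {
  "plan": [
    {"dp": [0,0,0],"rotation": [0,0,0],"fingers": -1},
    {"dp": [0,0,0],"rotation": [0,0,0],"fingers": -1},
    {"dp": [0,0,0],"rotation": [0,0,0],"fingers": -0.7},
    {"dp": [0,0,0],"rotation": [0,0,0],"fingers": -0.6},
    {"dp": [0,0,0],"rotation": [0,0,0],"fingers": -0.5}
  ],
  "force": 30
}}

```text
clock: 5.18
tcp_pos: [0.4897, -0.1747, 0.0928]
ee_rot: [3.141, 0.039, 0.002]
ft_force: [-0.6, -0.8, 0.7]
finger_gap: 0.0643
```

Emit:
{"op": "carry_out", "data": {
  "plan": [
    {"dp": [0,0,0],"rotation": [0,0,0],"fingers": -0.4},
    {"dp": [0,0,0],"rotation": [0,0,0],"fingers": -0.3},
    {"dp": [0,0,0],"rotation": [0,0,0],"fingers": 0},
    {"dp": [0,0,0],"rotation": [0,0,0],"fingers": 1},
    {"dp": [0,0,0],"rotation": [0,0,0],"fingers": 1}
  ],
  "force": 40
}}

```text
clock: 5.6
tcp_pos: [0.4896, -0.1733, 0.0929]
ee_rot: [-3.139, -0.04, 0.0]
ft_force: [-1.4, 3.1, 5.8]
finger_gap: 0.057
```

Emit:
{"op": "carry_out", "data": {
  "plan": [
    {"dp": [0,0,0],"rotation": [0,0,0],"fingers": 1},
    {"dp": [0,0,0],"rotation": [0,0,0],"fingers": 1},
    {"dp": [0,0,0],"rotation": [0,0,0],"fingers": 1},
    {"dp": [0,0,0],"rotation": [0,0,0],"fingers": 1},
    {"dp": [0,0,0],"rotation": [0,0,0],"fingers": 1}
  ],
  "force": 110
}}

```text
clock: 6.02
tcp_pos: [0.4896, -0.1733, 0.0933]
ee_rot: [-3.138, -0.04, 0.0]
ft_force: [-2.6, 3.7, 8.9]
finger_gap: 0.0552
```

```bash
python3 -c "
from h import *
st()"
```

```text
t6.02 p [ 0.4896 -0.1733  0.0933] j [-0.39  0.4   0.77  2.05 -0.38  0.83 -0.95] tz [-0.     0.003 -1.   ] yawy -88.5 F [-2.6  3.7  8.9] M [0.72 0.53 0.  ] gap 0.0552
```

Emit:
{"op": "carry_out", "data": {
  "plan": [
    {"dp": [0,0,-0.2],"rotation": [0,0,-7],"fingers": 1},
    {"dp": [0,0,-0.2],"rotation": [0,0,-7],"fingers": 1},
    {"dp": [0,0,-0.2],"rotation": [0,0,-7],"fingers": 1},
    {"dp": [0,0,-0.2],"rotation": [0,0,-7],"fingers": 1},
    {"dp": [0,0,-0.2],"rotation": [0,0,-2],"fingers": 1}
  ],
  "force": 120
}}

```text
clock: 6.43
tcp_pos: [0.4893, -0.1729, 0.0935]
ee_rot: [-3.019, -0.857, -0.001]
ft_force: [0.4, 3.3, 1.7]
finger_gap: 0.055
```

```bash
python3 -c "
from h import *
st()"
```

```text
t6.43 p [ 0.4893 -0.1729  0.0935] j [-0.3   0.37  0.65  2.05 -0.31  0.82 -0.49] tz [-0.     0.003 -1.   ] yawy -58.3 F [0.4 3.3 1.7] M [ 0.69  0.09 -0.09] gap 0.055
```

Emit:
{"op": "carry_out", "data": {
  "plan": [
    {"dp": [0,0,0],"rotation": [0,0,-5],"fingers": 1},
    {"dp": [0,0,0],"rotation": [0,0,-5],"fingers": 1},
    {"dp": [0,0,0],"rotation": [0,0,-3],"fingers": 1},
    {"dp": [0,0,0],"rotation": [0,0,0],"fingers": 1},
    {"dp": [0,0,0],"rotation": [0,0,0],"fingers": 1}
  ]
}}

```text
clock: 6.85
tcp_pos: [0.4893, -0.1725, 0.094]
ee_rot: [-2.904, -1.188, -0.001]
ft_force: [-1.1, 5.1, 7.4]
finger_gap: 0.0552
```

Run:
```python
from h import *
st();cap('wrist','wrist3.png')
```

```text
t6.85 p [ 0.4893 -0.1725  0.094 ] j [-0.26  0.36  0.6   2.04 -0.28  0.82 -0.29] tz [-0.001  0.004 -1.   ] yawy -45.5 F [-1.1  5.1  7.4] M [0.92 0.5  0.04] gap 0.0552
```

View pics/wrist3.png

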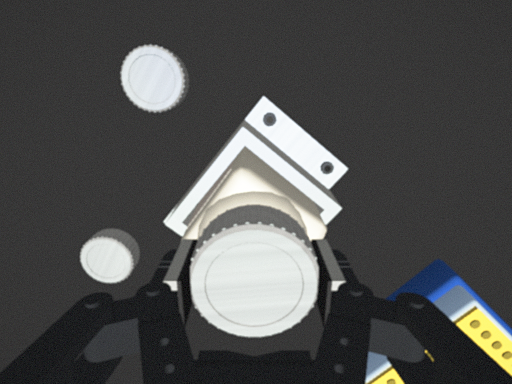

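The cap is still well held at (254,280) between the pads, with the holder and bottle below it. Force rises as the cap climbs, at about 0.04 mm per degree, so it has broken loose. I'll keep turning and rise with it.

Emit:
{"op": "carry_out", "data": {
  "plan": [
    {"dp": [0.3,-0.3,-0.4],"rotation": [0,0,-7],"fingers": 1},
    {"dp": [0,0,-0.3],"rotation": [0,0,-7],"fingers": 1},
    {"dp": [0,0,-0.3],"rotation": [0,0,-7],"fingers": 1},
    {"dp": [0,0,-0.2],"rotation": [0,0,-5],"fingers": 1},
    {"dp": [0,0,0],"rotation": [0,0,0],"fingers": 1}
  ]
}}

```text
clock: 7.32
tcp_pos: [0.489, -0.1719, 0.096]
ee_rot: [-2.56, -1.813, -0.002]
ft_force: [-4.7, 5.2, 12.6]
finger_gap: 0.055
```

```bash
python3 -c "
from h import *
st()"
```

```text
t7.32 p [ 0.489  -0.1719  0.096 ] j [-0.18  0.34  0.5   2.04 -0.23  0.82  0.12] tz [-0.002  0.005 -1.   ] yawy -19.4 F [-4.7  5.2 12.6] M [1.06 1.01 0.05] gap 0.055
```

Emit:
{"op": "carry_out", "data": {
  "plan": [
    {"dp": [0.2,-0.5,-1.0],"rotation": [0,0,-5],"fingers": 1},
    {"dp": [0,0,-0.5],"rotation": [0,0,-7],"fingers": 1},
    {"dp": [0,0,-0.5],"rotation": [0,0,-7],"fingers": 1},
    {"dp": [0,0,-0.4],"rotation": [0,0,-5],"fingers": 1},
    {"dp": [0,0,-0.1],"rotation": [0,0,0],"fingers": 1}
  ]
}}

```text
clock: 7.73
tcp_pos: [0.4876, -0.1718, 0.0977]
ee_rot: [-2.127, -2.305, -0.002]
ft_force: [-5.0, 4.4, 9.5]
finger_gap: 0.0552
```

```bash
python3 -c "
from h import *
st()"
```

```text
t7.73 p [ 0.4876 -0.1718  0.0977] j [-0.11  0.32  0.42  2.04 -0.18  0.82  0.5 ] tz [-0.003  0.004 -1.   ] yawy 4.6 F [-5.   4.4  9.5] M [0.94 0.98 0.02] gap 0.0552
```

Emit:
{"op": "carry_out", "data": {
  "plan": [
    {"dp": [0,0,-0.9],"rotation": [0,0,-5],"fingers": 1},
    {"dp": [0,0,-0.5],"rotation": [0,0,-7],"fingers": 1},
    {"dp": [0,0,-0.5],"rotation": [0,0,-7],"fingers": 1},
    {"dp": [0,0,-0.3],"rotation": [0,0,-4],"fingers": 1},
    {"dp": [0,0,0],"rotation": [0,0,0],"fingers": 1}
  ]
}}

```text
clock: 8.15
tcp_pos: [0.4873, -0.1721, 0.0999]
ee_rot: [-1.626, -2.682, -0.002]
ft_force: [-4.5, 3.7, 10.4]
finger_gap: 0.055
```

```bash
python3 -c "
from h import *
st()"
```

```text
t8.15 p [ 0.4873 -0.1721  0.0999] j [-0.04  0.31  0.35  2.03 -0.15  0.82  0.87] tz [-0.004  0.004 -1.   ] yawy 27.6 F [-4.5  3.7 10.4] M [0.87 1.1  0.03] gap 0.055
```

Emit:
{"op": "carry_out", "data": {
  "plan": [
    {"dp": [0,0,-0.6],"rotation": [0,0,-5],"fingers": 1},
    {"dp": [0,0,-0.4],"rotation": [0,0,-6],"fingers": 1},
    {"dp": [0,0,-0.3],"rotation": [0,0,-6],"fingers": 1},
    {"dp": [0,0,0],"rotation": [0,0,-4],"fingers": 1},
    {"dp": [0,0,0],"rotation": [0,0,0],"fingers": 1}
  ]
}}

```text
clock: 8.57
tcp_pos: [0.4871, -0.1723, 0.1016]
ee_rot: [-1.11, -2.933, -0.003]
ft_force: [-5.5, 4.7, 13.0]
finger_gap: 0.0553
```

```bash
python3 -c "
from h import *
st()"
```

```text
t8.57 p [ 0.4871 -0.1723  0.1016] j [ 0.02  0.31  0.28  2.03 -0.12  0.83  1.21] tz [-0.004  0.004 -1.   ] yawy 48.5 F [-5.5  4.7 13. ] M [0.98 1.33 0.03] gap 0.0553
```

Still climbing after 137° of hand turn, so the cap probably slipped or lagged during the break-out. I'll carry on.

Emit:
{"op": "carry_out", "data": {
  "plan": [
    {"dp": [0,0,-1.0],"rotation": [0,0,-5],"fingers": 1},
    {"dp": [0,0,-0.5],"rotation": [0,0,-6],"fingers": 1},
    {"dp": [0,0,-0.4],"rotation": [0,0,-5],"fingers": 1},
    {"dp": [0,0,0],"rotation": [0,0,0],"fingers": 1},
    {"dp": [0,0,0],"rotation": [0,0,0],"fingers": 1}
  ]
}}

```text
clock: 8.98
tcp_pos: [0.4869, -0.1727, 0.1031]
ee_rot: [-0.694, -3.059, -0.003]
ft_force: [-5.0, 3.2, 10.5]
finger_gap: 0.0551
```

Run:
```python
from h import *
st();cap('scene');cap('wrist')
d=cap('scene');w=cap('wrist')
a=cv2.resize(d['frame'][150:260,140:240],None,fx=4,fy=4,interpolation=cv2.INTER_CUBIC)
b=cv2.resize(w['frame'][160:350,160:350],None,fx=2,fy=2,interpolation=cv2.INTER_CUBIC)
m=np.zeros((440,780,3),np.uint8);m[:,:400]=a;m[:380,400:]=b
cv2.imwrite('pics/mid.png',cv2.cvtColor(m,cv2.COLOR_RGB2BGR))
```

```text
t8.98 p [ 0.4869 -0.1727  0.1031] j [ 0.06  0.3   0.23  2.03 -0.09  0.83  1.47] tz [-0.005  0.003 -1.   ] yawy 64.4 F [-5.   3.2 10.5] M [0.72 1.18 0.04] gap 0.0551
```

View pics/mid.png

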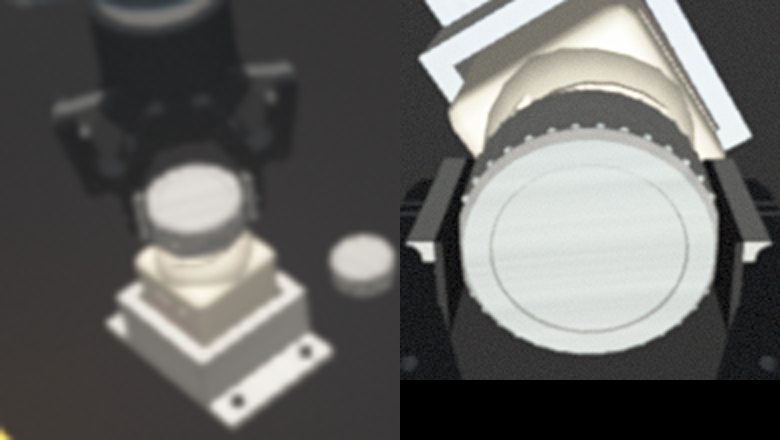

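The left crop shows the bottle seated upright in its holder with the cap visibly raised. The right crop shows the cap held squarely at (590,245). It is nearly off.

Emit:
{"op": "carry_out", "data": {
  "plan": [
    {"dp": [0,0,-0.7],"rotation": [0,0,-5],"fingers": 1},
    {"dp": [0,0,-0.4],"rotation": [0,0,-5],"fingers": 1},
    {"dp": [0,0,-0.4],"rotation": [0,0,-5],"fingers": 1},
    {"dp": [0,0,0],"rotation": [0,0,0],"fingers": 1},
    {"dp": [0,0,0],"rotation": [0,0,0],"fingers": 1}
  ]
}}

```text
clock: 9.6
tcp_pos: [0.4867, -0.1733, 0.1043]
ee_rot: [-0.29, -3.123, -0.002]
ft_force: [-5.4, 1.0, 7.8]
finger_gap: 0.0553
```

```bash
python3 -c "
from h import *
st()"
```

```text
t9.60 p [ 0.4867 -0.1733  0.1043] j [ 0.1   0.3   0.19  2.03 -0.07  0.83  1.71] tz [-0.005  0.002 -1.   ] yawy 79.4 F [-5.4  1.   7.8] M [0.51 1.15 0.02] gap 0.0553
```

Emit:
{"op": "carry_out", "data": {
  "plan": [
    {"dp": [0,0,0],"rotation": [0,0,-4],"fingers": 1},
    {"dp": [0,0,0],"rotation": [0,0,-5],"fingers": 1},
    {"dp": [0,0,0],"rotation": [0,0,-5],"fingers": 1},
    {"dp": [0,0,0],"rotation": [0,0,0],"fingers": 1},
    {"dp": [0,0,0],"rotation": [0,0,0],"fingers": 1}
  ]
}}

```text
clock: 10.02
tcp_pos: [0.4869, -0.1736, 0.1053]
ee_rot: [0.093, -3.136, -0.003]
ft_force: [-6.4, 2.5, 12.0]
finger_gap: 0.0549
```

```bash
python3 -c "
from h import *
st()"
```

```text
t10.02 p [ 0.4869 -0.1736  0.1053] j [ 0.13  0.29  0.15  2.02 -0.06  0.83  1.94] tz [-0.004  0.002 -1.   ] yawy 93.4 F [-6.4  2.5 12. ] M [0.47 1.5  0.03] gap 0.0549
```

Emit:
{"op": "carry_out", "data": {
  "plan": [
    {"dp": [0,0,-0.8],"rotation": [0,0,-4],"fingers": 1},
    {"dp": [0,0,-0.4],"rotation": [0,0,-5],"fingers": 1},
    {"dp": [0,0,-0.3],"rotation": [0,0,-5],"fingers": 1},
    {"dp": [0,0,0],"rotation": [0,0,0],"fingers": 1},
    {"dp": [0,0,0],"rotation": [0,0,0],"fingers": 1}
  ]
}}

```text
clock: 10.43
tcp_pos: [0.4871, -0.1742, 0.1065]
ee_rot: [0.474, -3.102, -0.002]
ft_force: [-5.8, 0.5, 10.9]
finger_gap: 0.0549
```

Run:
```python
from h import *
st()
d=cap('scene');w=cap('wrist');t=cap('top')
a=cv2.resize(d['frame'][150:260,150:240],None,fx=4,fy=4,interpolation=cv2.INTER_CUBIC)
b=cv2.resize(w['frame'][150:340,155:355],None,fx=2,fy=2,interpolation=cv2.INTER_CUBIC)
m=np.zeros((440,760,3),np.uint8);m[:,:360]=a;m[:380,360:]=b
cv2.imwrite('pics/mid2.png',cv2.cvtColor(m,cv2.COLOR_RGB2BGR))
```

```text
t10.43 p [ 0.4871 -0.1742  0.1065] j [ 0.17  0.29  0.11  2.02 -0.04  0.83  2.17] tz [-0.004  0.001 -1.   ] yawy 107.4 F [-5.8  0.5 10.9] M [0.26 1.34 0.11] gap 0.0549
```

View pics/mid2.png

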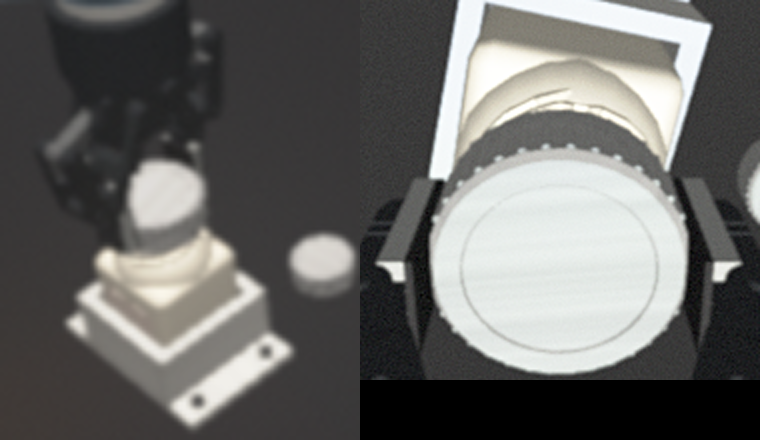

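The left crop shows the bottle still seated and upright. The right crop shows the cap well up, with the thread visible below it at (570,95). I'll continue turning.

Emit:
{"op": "carry_out", "data": {
  "plan": [
    {"dp": [0,0,-0.7],"rotation": [0,0,-4],"fingers": 1},
    {"dp": [0,0,-0.4],"rotation": [0,0,-5],"fingers": 1},
    {"dp": [0,0,-0.3],"rotation": [0,0,-5],"fingers": 1},
    {"dp": [0,0,0],"rotation": [0,0,0],"fingers": 1},
    {"dp": [0,0,0],"rotation": [0,0,0],"fingers": 1}
  ]
}}

```text
clock: 11.0
tcp_pos: [0.4872, -0.1741, 0.1061]
ee_rot: [0.845, -3.023, -0.002]
ft_force: [-2.4, 0.1, 0.5]
finger_gap: 0.0557
```

```bash
python3 -c "
from h import *
st()"
```

```text
t11.00 p [ 0.4872 -0.1741  0.1061] j [ 0.21  0.29  0.06  2.02 -0.02  0.83  2.4 ] tz [-0.003  0.    -1.   ] yawy 121.3 F [-2.4  0.1  0.5] M [0.06 0.66 0.03] gap 0.0557
```

The force fell from 10.9 to 0.5 N and z stopped climbing, so the thread has let go. I'll turn a few degrees more for margin and then lift gently.

Emit:
{"op": "carry_out", "data": {
  "plan": [
    {"dp": [0,0,-0.2],"rotation": [0,0,-5],"fingers": 1},
    {"dp": [0,0,-0.3],"rotation": [0,0,-3],"fingers": 1},
    {"dp": [0,0,-0.5],"rotation": [0,0,0],"fingers": 1},
    {"dp": [0,0,-0.5],"rotation": [0,0,0],"fingers": 1},
    {"dp": [0,0,0],"rotation": [0,0,0],"fingers": 1}
  ]
}}

```text
clock: 11.42
tcp_pos: [0.4884, -0.174, 0.108]
ee_rot: [1.056, -2.958, -0.0]
ft_force: [-0.8, -0.1, -1.3]
finger_gap: 0.0553
```

```bash
python3 -c "
from h import *
st()"
```

```text
t11.42 p [ 0.4884 -0.174   0.108 ] j [ 0.23  0.29  0.04  2.02 -0.02  0.84  2.53] tz [-0.001 -0.    -1.   ] yawy 129.3 F [-0.8 -0.1 -1.3] M [-0.    0.42 -0.03] gap 0.0553
```

Fz is -1.3 N, which is the cap's own weight, and the side forces are gone. I'll lift.

Emit:
{"op": "carry_out", "data": {
  "plan": [
    {"dp": [0,0,-1],"rotation": [0,0,0],"fingers": 1},
    {"dp": [0,0,-2],"rotation": [0,0,0],"fingers": 1},
    {"dp": [0,0,-2],"rotation": [0,0,0],"fingers": 1},
    {"dp": [0,0,-2],"rotation": [0,0,0],"fingers": 1},
    {"dp": [0,0,-2],"rotation": [0,0,0],"fingers": 1}
  ]
}}

```text
clock: 11.83
tcp_pos: [0.49, -0.1738, 0.1181]
ee_rot: [-1.059, 2.956, -0.002]
ft_force: [-0.1, -0.8, -1.3]
finger_gap: 0.0551
```

Emit:
{"op": "carry_out", "data": {
  "plan": [
    {"dp": [0,0,-4],"rotation": [0,0,0],"fingers": 1},
    {"dp": [0,0,-10],"rotation": [0,0,0],"fingers": 1},
    {"dp": [0,0,-15],"rotation": [0,0,0],"fingers": 1},
    {"dp": [0,0,-15],"rotation": [0,0,0],"fingers": 1},
    {"dp": [0,0,-10],"rotation": [0,0,0],"fingers": 1}
  ]
}}

```text
clock: 12.25
tcp_pos: [0.4899, -0.1742, 0.1736]
ee_rot: [-1.058, 2.955, -0.003]
ft_force: [-0.2, -0.2, -2.3]
finger_gap: 0.0555
```

Run:
```python
from h import *
st()
d=cap('scene');w=cap('wrist')
a=cv2.resize(d['frame'][120:260,140:240],None,fx=4,fy=4,interpolation=cv2.INTER_CUBIC)
b=cv2.resize(w['frame'],None,fx=.78,fy=.78)
m=np.zeros((560,800,3),np.uint8);m[:,:400]=a;m[:b.shape[0],400:400+b.shape[1]]=b[:,:400]
cv2.imwrite('pics/lift.png',cv2.cvtColor(m,cv2.COLOR_RGB2BGR))
plan([(.555,.160,.17)],-0)
```

```text
t12.25 p [ 0.4899 -0.1742  0.1736] j [ 0.22  0.2   0.04  1.97 -0.01  0.97  2.53] tz [ 0.003 -0.001 -1.   ] yawy 129.4 F [-0.2 -0.2 -2.3] M [-0.01 -0.04  0.01] gap 0.0555
[-26.0, 22.0, 0.0]
[-26.0, 22.0, 0.0]
[-26.0, 22.0, 0.0]
[-26.0, 22.0, 0.0]
[-26.0, 22.0, 0.0]
[-26.0, 22.0, 0.0]
[-26.0, 22.0, 0.0]
[-26.0, 22.0, 0.0]
[-26.0, 22.0, 0.0]
[-26.0, 22.0, 0.0]
10 [0.55224105 0.16052012 0.17400248]
```

View pics/lift.png

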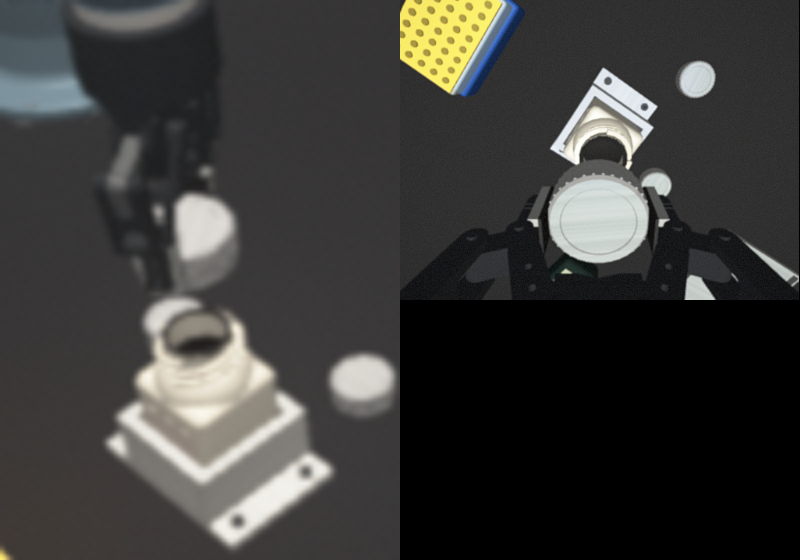

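The cap is off and held level. The bottle is open and seated upright in its holder, and the decoys haven't moved. Now to the tray, centre about (0.555, 0.161).

Emit:
{"op": "carry_out", "data": {
  "plan": [
    {"dp": [-14,12,0],"rotation": [0,0,0],"fingers": 1},
    {"dp": [-26,22,0],"rotation": [0,0,0],"fingers": 1},
    {"dp": [-26,22,0],"rotation": [0,0,0],"fingers": 1},
    {"dp": [-26,22,0],"rotation": [0,0,0],"fingers": 1},
    {"dp": [-26,22,0],"rotation": [0,0,0],"fingers": 1}
  ]
}}

```text
clock: 12.77
tcp_pos: [0.516, -0.0204, 0.1707]
ee_rot: [1.058, -2.957, -0.001]
ft_force: [-0.1, -0.3, -1.7]
finger_gap: 0.0556
```

Emit:
{"op": "carry_out", "data": {
  "plan": [
    {"dp": [-26,22,0],"rotation": [0,0,0],"fingers": 1},
    {"dp": [-26,22,0],"rotation": [0,0,0],"fingers": 1},
    {"dp": [-26,22,0],"rotation": [0,0,0],"fingers": 1},
    {"dp": [-26,22,0],"rotation": [0,0,0],"fingers": 1},
    {"dp": [-26,22,0],"rotation": [0,0,0],"fingers": 1}
  ]
}}

```text
clock: 13.18
tcp_pos: [0.5466, 0.1472, 0.1705]
ee_rot: [1.059, -2.956, -0.0]
ft_force: [1.0, -0.7, -1.1]
finger_gap: 0.0548
```

Emit:
{"op": "carry_out", "data": {
  "plan": [
    {"dp": [-12,10,10],"rotation": [0,0,0],"fingers": 1},
    {"dp": [0,0,30],"rotation": [0,0,0],"fingers": 1},
    {"dp": [0,0,30],"rotation": [0,0,0],"fingers": 1},
    {"dp": [0,0,25],"rotation": [0,0,0],"fingers": 1},
    {"dp": [0,0,10],"rotation": [0,0,0],"fingers": 1}
  ]
}}

```text
clock: 13.6
tcp_pos: [0.5461, 0.16, 0.0615]
ee_rot: [1.057, -2.949, -0.0]
ft_force: [-1.4, -0.7, -2.5]
finger_gap: 0.0551
```

Run:
```python
from h import *
for i in range(6): cap('top')
st();plan([(.555,.161,.020)],0)
```

```text
t13.90 p [0.552  0.1617 0.0683] j [-0.23  0.45 -0.15  1.9   0.09  0.8   1.83] tz [ 0.004  0.001 -1.   ] yawy 129.4 F [ 0.5  0.2 -1.7] M [ 0.05 -0.09 -0.03] gap 0.0551
[-1.0, -1.0, 24.0]
[-1.0, -1.0, 24.0]
2 [0.55495661 0.16149077 0.02035395]
```

Emit:
{"op": "carry_out", "data": {
  "plan": [
    {"dp": [-2,-2,10],"rotation": [0,0,0],"fingers": 1},
    {"dp": [0,0,14],"rotation": [0,0,0],"fingers": 1},
    {"dp": [0,0,12],"rotation": [0,0,0],"fingers": 1},
    {"dp": [0,0,8],"rotation": [0,0,0],"fingers": 1},
    {"dp": [0,0,4],"rotation": [0,0,0],"fingers": 1}
  ]
}}

```text
clock: 14.32
tcp_pos: [0.5519, 0.1605, 0.0168]
ee_rot: [1.058, -2.955, -0.0]
ft_force: [-0.0, 0.3, -1.0]
finger_gap: 0.055
```

Emit:
{"op": "carry_out", "data": {
  "plan": [
    {"dp": [0,0,3],"rotation": [0,0,0],"fingers": 1},
    {"dp": [0,0,3],"rotation": [0,0,0],"fingers": 1},
    {"dp": [0,0,2],"rotation": [0,0,0],"fingers": 1},
    {"dp": [0,0,1],"rotation": [0,0,0],"fingers": 1},
    {"dp": [0,0,0],"rotation": [0,0,0],"fingers": 1}
  ]
}}

```text
clock: 14.73
tcp_pos: [0.553, 0.161, 0.0094]
ee_rot: [-1.059, 2.957, -0.0]
ft_force: [0.2, -0.1, -2.2]
finger_gap: 0.0551
```

```bash
python3 -c "
from h import *
st()"
```

```text
t14.73 p [0.553  0.161  0.0094] j [-0.24  0.54 -0.14  1.91  0.11  0.7   1.81] tz [ 0.  0. -1.] yawy 129.4 F [ 0.2 -0.1 -2.2] M [-0.04  0.02  0.01] gap 0.0551
```

Next 8 mm in small steps until contact.

Emit:
{"op": "carry_out", "data": {
  "plan": [
    {"dp": [0,0,2],"rotation": [0,0,0],"fingers": 1},
    {"dp": [0,0,2],"rotation": [0,0,0],"fingers": 1},
    {"dp": [0,0,1.5],"rotation": [0,0,0],"fingers": 1},
    {"dp": [0,0,1],"rotation": [0,0,0],"fingers": 1},
    {"dp": [0,0,0],"rotation": [0,0,0],"fingers": 1}
  ]
}}

```text
clock: 15.15
tcp_pos: [0.5526, 0.1608, 0.0025]
ee_rot: [1.059, -2.957, 0.0]
ft_force: [0.2, -0.6, -1.3]
finger_gap: 0.055
```

Emit:
{"op": "carry_out", "data": {
  "plan": [
    {"dp": [0,0,0.5],"rotation": [0,0,0],"fingers": 1},
    {"dp": [0,0,0.5],"rotation": [0,0,0],"fingers": 1},
    {"dp": [0,0,0.5],"rotation": [0,0,0],"fingers": 1},
    {"dp": [0,0,0],"rotation": [0,0,0],"fingers": 1},
    {"dp": [0,0,0],"rotation": [0,0,0],"fingers": 1}
  ]
}}

```text
clock: 15.57
tcp_pos: [0.5528, 0.1609, 0.0012]
ee_rot: [1.059, -2.958, -0.0]
ft_force: [-0.4, 0.4, -1.6]
finger_gap: 0.0551
```

Emit:
{"op": "carry_out", "data": {
  "plan": [
    {"dp": [0,0,0.5],"rotation": [0,0,0],"fingers": 1},
    {"dp": [0,0,0.5],"rotation": [0,0,0],"fingers": 1},
    {"dp": [0,0,0.5],"rotation": [0,0,0],"fingers": 1},
    {"dp": [0,0,0],"rotation": [0,0,0],"fingers": 1},
    {"dp": [0,0,0],"rotation": [0,0,0],"fingers": 1}
  ]
}}

```text
clock: 15.98
tcp_pos: [0.553, 0.1609, 0.0003]
ee_rot: [-1.059, 2.958, -0.0]
ft_force: [-1.9, -0.7, 5.1]
finger_gap: 0.0551
```

Contact at the predicted height (5 N). I'll release gently.

Emit:
{"op": "carry_out", "data": {
  "plan": [
    {"dp": [0,0,0],"rotation": [0,0,0],"fingers": 1},
    {"dp": [0,0,0],"rotation": [0,0,0],"fingers": 0.5},
    {"dp": [0,0,0],"rotation": [0,0,0],"fingers": -0.4},
    {"dp": [0,0,0],"rotation": [0,0,0],"fingers": -0.6},
    {"dp": [0,0,0],"rotation": [0,0,0],"fingers": -0.8}
  ],
  "force": 20
}}

```text
clock: 16.4
tcp_pos: [0.553, 0.1609, -0.0005]
ee_rot: [-1.059, 2.957, 0.0]
ft_force: [0.3, -0.1, 0.2]
finger_gap: 0.0771
```

Emit:
{"op": "carry_out", "data": {
  "plan": [
    {"dp": [0,0,0],"rotation": [0,0,0],"fingers": -1},
    {"dp": [0,0,0],"rotation": [0,0,0],"fingers": -1},
    {"dp": [0,0,0],"rotation": [0,0,0],"fingers": -1},
    {"dp": [0,0,-3],"rotation": [0,0,0],"fingers": -1},
    {"dp": [0,0,-8],"rotation": [0,0,0],"fingers": -1}
  ]
}}

```text
clock: 16.82
tcp_pos: [0.5517, 0.1605, 0.01]
ee_rot: [1.058, -2.955, -0.0]
ft_force: [0.1, -0.0, 0.5]
finger_gap: 0.0853
```

Emit:
{"op": "carry_out", "data": {
  "plan": [
    {"dp": [0,0,-15],"rotation": [0,0,0],"fingers": -1},
    {"dp": [0,0,-35],"rotation": [0,0,0],"fingers": -1},
    {"dp": [0,0,-35],"rotation": [0,0,0],"fingers": -1},
    {"dp": [0,0,-30],"rotation": [0,0,0],"fingers": -1},
    {"dp": [0,0,-20],"rotation": [0,0,0],"fingers": -1}
  ]
}}

```text
clock: 17.23
tcp_pos: [0.5548, 0.1616, 0.1503]
ee_rot: [-1.057, 2.952, -0.0]
ft_force: [2.0, 1.1, -0.1]
finger_gap: 0.0851
```

Run:
```python
from h import *
for i in range(8): cap('wrist')
st()
d=cap('scene');w=cap('wrist')
a=cv2.resize(d['frame'][120:270,160:360],None,fx=2,fy=2,interpolation=cv2.INTER_CUBIC)
b=cv2.resize(w['frame'],(400,300));t=cap('top')
c=cv2.resize(t['frame'][100:250,100:300],(400,300))
e=cv2.resize(t['frame'][100:250,240:440],(400,300))
m=np.vstack([np.hstack([a,b]),np.hstack([c,e])])
cv2.imwrite('pics/end.png',cv2.cvtColor(m,cv2.COLOR_RGB2BGR))
```

```text
t17.63 p [0.5515 0.1604 0.1441] j [-0.22  0.35 -0.16  1.85  0.07  0.95  1.85] tz [-0.003 -0.001 -1.   ] yawy 129.4 F [-0.5  0.2 -0. ] M [-0.03 -0.01  0.02] gap 0.0856
```

View pics/end.png

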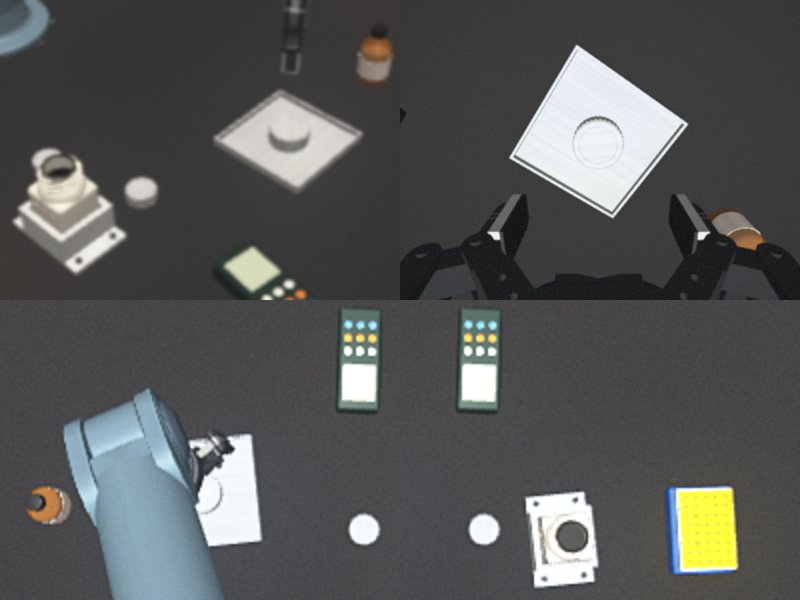

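The cap lies flat, open side down, in the middle of the tray (wrist crop (597,140)). The bottle is open and upright in its holder. The flask, tip box, meter and decoys are where they were. I'll hand it in.

```bash
python3 -c "
from h import *
print(ctrl.close_job());st()"
```

```text
the job is handed in; nothing more can be done
None
the job is handed in; nothing more can be done
```

The cap is off the square bottle and lies flat, open side down, near the middle of the steel tray. I handed the job in at about 18 s.

- **Unscrewing:** I gripped the cap with up to 120 N, broke it loose with a quick 30° twist, then turned it in small steps while rising with it. Upward force readings between steps stayed between about 2 and 13 N, so the bottle was pressed only lightly. It was not pulled up.
- **Coming free:** The cap came free and read only its own weight (-1.3 N), so I lifted it off.
- **Placing:** It touched the tray floor at the expected height with 5 N, and I released it there.
- **Last checks:** In the final pictures the open bottle is seated upright in its holder. The brown bottle, tip box, meter and look-alike caps are where they were. The gripper is open, clear, and reads no force.
- **One disagreement:** The hand needed about 200 to 210° to free the cap, against the stated 115 to 125°. Either the grip slipped or the cap lagged, probably during the first twist, when the hand turned 30° and the cap hardly climbed. The pictures show no harm from it.

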